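# Unlock the weight chest

## Robot

A 6-joint arm with a two-finger parallel gripper is mounted at the origin on the work surface. World frame = base frame: x ahead of the robot, y to its left, z up, the work surface at z = 0. Lengths are in m, angles in rad, forces in N, time in s.
With the tool pointing down it reaches from about 0.35 to 0.8 m from the base axis. Payload 7.3 kg.
Tool frame: the origin (TCP) lies between the finger pads; the fingertips stand 14 mm ahead of it and the grasp point (between the pads) lies 5 mm behind it; z points along the fingers, y is the line along which they close (so a half turn about z gives the same grasp; the last joint's range is limited). The gripper opens to 85 mm and grips with 20 to 120 N. Pads are 22 mm wide; open, the fingers measure 114 mm over their backs; the gripper's body (76 mm by 85 mm) begins 54 mm behind the grasp point. The pads swing forward as they close: fully open they stand 13 mm farther back than shut.
Start: joints at [1.071, 0.342, 1.524, -0, 1.275, -0.146], TCP at [0.182, 0.493, 0.245] pointing down, gripper open.
Joint ranges: [-2.53, 2.53], [-0.77, 2.02], [0.04, 2.7], [-1, 4.14], [0.28, 2.66], [-3.11, 3.11]. Speed limits (rad/s): [2.57, 2.57, 3.14, 3.14, 3.14, 3.14].

## Interface

Orientations are given as a rotation vector (axis times angle).
In Python, from workcell import r gives the robot as it stands.
- The arm moves only by the shell command python3 -m inch 'ROWS' [FORCE]. ROWS is a JSON object of lists of equal length, an entry for each row: "fingers": the closure, from -1 (fully open) to 1 (shut); "travel": the shift along the world's x, y, z in m, a list of three; "rotation": the turn, a rotation vector about the world's x, y, z in rad, a list of three. A call has 1 to 12 rows; each row is the pose to reach, as a shift and turn from the pose commanded when the call began; what a row does not reach only later rows make up. A row lasts 1/12 s, in which the tool goes at most 41.7 mm and 7.16 degrees, less where a joint would pass 70% of its speed; a pose out of reach is approached as far as the arm can. A call with a gripper value outside its range is refused whole. The fingers move at their own pace and stop on an object; FORCE is the grip in N (left out, the last holds). Time passes only in rows, so rows that repeat a pose let the fingers close. It gives the time, the measured TCP pose, the force, the opening and the grip force at its end, in the units of the state.
- r.sense(): the state, without advancing time (a new reading comes with each control period).
- r.read_camera(name): name is "scene" or "side" or "wrist"; returns (picture, depth): 384x512x3 uint8, red, green, blue; 384x512 float32, m along the optical axis (not along the pixel's ray), 0 where there is no reading.
- r.camera_model(name): a dict with "mtx" (3x3 intrinsics, pixels), "R" (3x3) and "t" (3): a world point X has camera coordinates R X + t; the wrist camera has in their place "T_tool_cam" (4x4, takes a point from camera to tool coordinates, whose origin is the TCP and whose axes are the flange's). Camera axes: x right, y down, z forward; pixel columns grow to the right and rows downward; lengths in m; the calibration is good to about 2 mm. A picture is of the moment at which its call begins: read the wrist's pose just before it. camera_model takes no time and is no camera call.
- r.finish_job(): hands the job in; it is judged then, once.
Trained networks look in the newest picture that a camera, given by its name, has taken for a name from the list of things; names that differ only in an ending like _2 or _b are one class to them, and where a whole thing is asked for, a point or a joint stands for the part that bears it (a point fixed in the world has none). Each returns a list of dicts, best first, with "conf" (0 to 1); they miss things now and then, are a little off and sometimes report something else, mostly with a low value. They report only what shows in the picture. A call takes as long as a camera call.
- r.search_frame(camera, target): "centre" ([column, row] in pixels, amid what is visible of it).
The state is a dict: "time_s": time; "joint_pos": joint angles; "dq": joint speeds; "effort": joint torques, N m; "eef_pos": TCP position; "tcp_rot": TCP orientation; "ft_force": force on the tool from outside, world axes, zero at the start; "moment": the same for the moment, N m; "width": finger opening in m; "finger_force": force on a finger pad.
Only numpy, scipy, OpenCV 4.12 (cv2) and the standard library are available. Lean on these libraries where they do the work, as an engineer would, in place of code of your own. Each camera call takes 0.05 s, during which the arm holds its last target. There are 200 camera calls.

## Task

Unlock the steel weight chest with the disc-headed key from the wooden key block: push the key fully home in the keyhole on the chest's front deck, turn it clockwise to its stop so that the lid springs ajar, turn it back home and draw it out, leaving the lid just ajar. Then stand the key back in its own place in the block. Never force the key in the lock, and leave the other keys and the weights where they are.

Things in the scene. Friction and masses are not known exactly. Their poses are not given: they have to be found in the camera images.
- chest: Grey sheet-steel chest fixed to the bench, 260 (its x) x 220 (its y) x 100 mm high. Origin: centre of its underside; its -x side is the front, towards the robot. The front 90 mm of its top is a fixed deck that carries the lock; the rest is the lid, hinged at the back, its front edge 47 mm behind the keyhole, with a low black wire handle that is not needed.
- keyhole (a point): Nominal keyhole centre on the top face of the 44 mm square steel lock plate, 102 mm above the bench; axes as the chest's. The lock is clamped with play: the true hole lies up to 3 mm off along x and 4 mm along y (direction exact), to be found by feel or eye. Hole: slot 16 mm (chest x) by 4.4 mm, with a 7.6 mm square middle for the shaft, straight down through a 5 mm plate.
- lock_floor (a point): Nominal centre of the lock's floor, 20 mm below keyhole (same offset applies): the key is home when its tip stands on it. A rotor with a 4.8 mm wide slot lies between plate and floor. Turned clockwise (seen from above) it goes 1.05 rad from home (slot along chest x) to a hard stop, against 0.04 to 0.1 N m. The bit has 0.13 rad of play in it each way: the key turns about 1.18 rad.
- lid_edge (a point): Middle of the lid's front edge, on top. The bolt lets go of the lid only in the second half of the key's turn, sometimes just before the stop. While turned, the bit is trapped below the plate: the key comes out only within about 0.1 rad of home (bit along chest x, either way round). More than 50 N between key and lock (all contacts added up) damages it.
- lid (a joint): Lid angle in rad: 0 shut and bolted; once the bolt is drawn it springs by itself to about 0.15 (front edge up 25 mm) and stays there.
- keyblock: Wooden key block, 70 (its x) x 200 (its y) x 36 mm high, fixed to the bench. Origin: centre of its underside. Three pockets, each a slot 10 mm (x) by 18 mm (y) right through, at y = -60, 0 and +60 mm; each holds one key, hanging upright by the shoulder of its bow on the block's top.
- key: The chest's key, 65 mm tall: disc-shaped black bow 30 mm across, 9 mm thick, with a small hole; the tallest of the three. Origin: centre of the tip (lower end); z up to the bow; x along the bit's width and the bow's plane. Steel bit at the tip, same both ways round: 14 (x) x 3 (y) mm, 9 mm high, square end. Shaft 6 mm dia. Shoulder 28 x 9 mm, underside 32 mm above the tip. 40 g.
- key_grip (a point): Point in the bow, 55 mm above the key's tip, where to grip it across its 9 mm thickness (along the key's y). In the block the key's tip is 4 mm above the bench and its x lies along the block's y.
- key_square: Another key, square black bow 26 mm wide, total height 58 mm; otherwise alike. Not to be moved.
- key_bar: Another key, low bar-shaped black bow 36 mm wide, total height 50 mm. Not to be moved.
- weight_1kg: Polished steel knob weight, 48 mm dia., 81 mm high, 1 kg. Not to be moved.
- weight_500g: Polished steel knob weight, 38 mm dia., 65 mm high, 0.5 kg. Not to be moved.

How it is judged:
By the outcome, as a careful person would: the job done as asked, in the order asked, and still so for the second after the job is handed in, with the robot touching nothing.
It also fails if it takes over 72 s, if anything falls off the work surface, if the arm or the gripper's body presses on something with over 40 N, if the wrist force passes 120 N, or if a joint passes its speed limit or range.

## Working session

There is one attempt and no reset: what is moved stays moved. The work goes in short steps, Python scripts to look and compute and a shell command to move; the robot and the scene stay as the last step left them, time stands still between calls to the robot, and variables do not carry over. Pictures are saved under pics/ and viewed, at most 10 in all, crops included, and the job is handed in when it is done.

```bash
mkdir -p pics; ls; cat > h.py <<'E'
import numpy as np, cv2
from scipy.spatial.transform import Rotation as R
from workcell import r
def cam(name):
    s=r.sense(); im,d=r.read_camera(name); m=r.camera_model(name)
    K=np.array(m["mtx"])
    if name=="wrist":
        T=np.eye(4);T[:3,:3]=R.from_rotvec(s["tcp_rot"]).as_matrix();T[:3,3]=s["eef_pos"]
        W=T@np.array(m["T_tool_cam"])
    else:
        W=np.eye(4);W[:3,:3]=np.array(m["R"]).T;W[:3,3]=-W[:3,:3]@np.array(m["t"])
    return im,d,K,W
def pt(K,W,u,v,d):
    return (W@np.r_[d*(np.linalg.inv(K)@[u,v,1]),1])[:3]
def ray(K,W,u,v,z):
    a=W[:3,:3]@(np.linalg.inv(K)@[u,v,1]); return W[:3,3]+a*(z-W[2,3])/a[2]
def cloud(K,W,d):
    v,u=np.indices(d.shape); p=np.stack([u,v,np.ones_like(u)],-1)@np.linalg.inv(K).T*d[...,None]
    return p@W[:3,:3].T+W[:3,3]
def save(im,n): cv2.imwrite("pics/"+n+".png",im[...,::-1])
E
python3 - <<'E'
from h import *
np.set_printoptions(precision=4,suppress=True)
s=r.sense();print({k:np.round(v,3) for k,v in s.items()})
ims=[]
for c in ["scene","side","wrist"]:
    im,d,K,W=cam(c);ims.append(im);print(c,W[:3,3],K[0,0])
    np.savez(c+".npz",im=im,d=d,K=K,W=W)
    for n in ["chest","keyhole","keyblock","key","key_grip","key_square","key_bar","lid_edge","weight_1kg","weight_500g"]:
        o=r.search_frame(c,n)[:2]
        for q in o:
            u,v=q["centre"];dd=d[int(v),int(u)]
            print(n,np.round(q["centre"],1),round(q["conf"],2),pt(K,W,u,v,dd) if dd else None)
save(np.vstack([np.hstack(ims[:2]),np.hstack([ims[2],0*ims[2]])])[::1,::1][:, :],"a0")
a=cv2.imread("pics/a0.png");cv2.imwrite("pics/a.png",cv2.resize(a,(800,600),interpolation=cv2.INTER_AREA))
E
```

```text
pics
{'time_s': np.float64(0.0), 'joint_pos': array([ 1.071,  0.343,  1.525,  0.   ,  1.275, -0.146]), 'dq': array([ 0.001,  0.001, -0.001,  0.001, -0.001, -0.001]), 'effort': array([  0.002, -43.367, -24.602,  -0.   ,   0.008,  -0.   ]), 'eef_pos': array([0.182, 0.492, 0.245]), 'tcp_rot': array([-0.553, -3.092,  0.002]), 'ft_force': array([-0.067, -0.128, -0.612]), 'moment': array([0.029, 0.007, 0.037]), 'finger_force': np.float64(0.0), 'width': np.float64(0.085)}
scene [1.0549 0.6458 0.6026] 419.51701927819613
chest [199.2 154.3] 0.97 [ 0.6785 -0.0791  0.1013]
keyhole [201.8 151.4] 0.55 [ 0.6675 -0.0866  0.1014]
keyblock [371.4 243.6] 0.71 [0.5177 0.302  0.0346]
keyblock [372.4 227.4] 0.61 [0.4935 0.28   0.0483]
key [372.5 225.2] 0.59 [0.4956 0.2805 0.0555]
key_grip [375.7 221.7] 0.57 [0.4905 0.2824 0.0635]
key_square [356.  208.1] 0.68 [0.4773 0.2203 0.0505]
key_square [276.9 263.6] 0.43 [0.7151 0.2532 0.0572]
key_bar [393.3 247.1] 0.64 [0.5099 0.344  0.0543]
lid_edge [186.2 142.7] 0.79 [ 0.6833 -0.1299  0.1086]
weight_1kg [276.2 264.7] 0.64 [0.7174 0.2542 0.0568]
weight_1kg [187.7 141.4] 0.18 [ 0.6779 -0.1327  0.109 ]
weight_500g [305.3 306. ] 0.73 [0.7288 0.3455 0.0468]
weight_500g [187.7 141.7] 0.73 [ 0.6781 -0.1323  0.1085]
side [ 0.2695 -0.3985  0.6529] 405.9735360375694
chest [342.1 291.3] 0.97 [ 0.5948 -0.1789  0.102 ]
key [158.5 182.8] 0.37 [0.4841 0.2793 0.0534]
key_grip [161.9 187.6] 0.41 [0.4824 0.2573 0.0562]
key_bar [156.2 170.5] 0.56 [0.4976 0.3203 0.0545]
lid_edge [368.4 266.3] 0.76 [ 0.6658 -0.1681  0.1014]
weight_1kg [249.3 163.7] 0.93 [0.6878 0.2195 0.0552]
weight_500g [232.1 141.7] 0.93 [0.7079 0.3269 0.0465]
wrist [0.1048 0.5209 0.3732] 270.8611073383471
```

View pics/a.png

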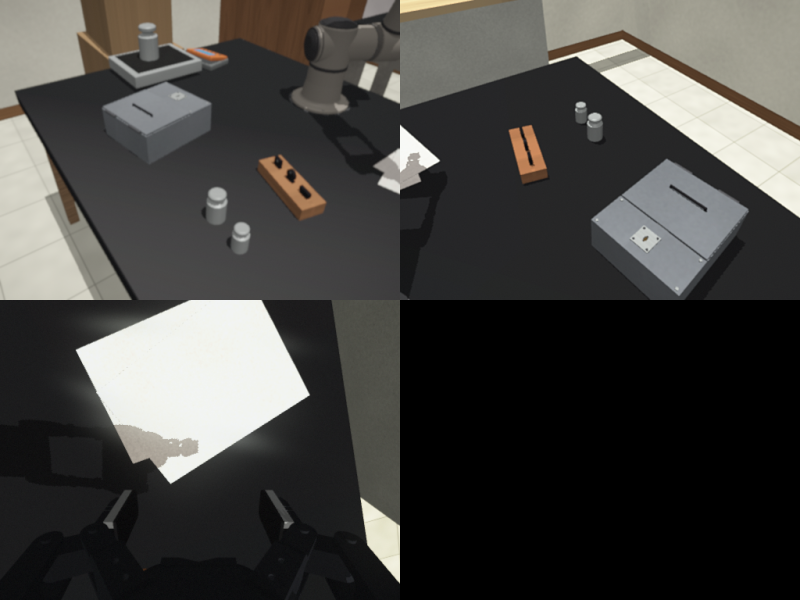

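The scene picture shows the key block at about (372,243) full-res with three keys, and the chest lock plate in the side picture at about (825-512, 305). The wrist camera sees only the white sheet. Next I'll fit the block and chest from depth.

```bash
python3 - <<'E'
from h import *
np.set_printoptions(precision=4,suppress=True)
out=[]
for c in ["scene","side"]:
    f=np.load(c+".npz");K,W,d,im=f["K"],f["W"],f["d"],f["im"]
    P=cloud(K,W,d);z=P[...,2]
    g=(d>0)
    m=g&(z>.028)&(z<.044)&(P[...,0]>.38)&(P[...,0]<.6)&(P[...,1]>.13)&(P[...,1]<.42)
    sat=im.max(-1).astype(int)-im.min(-1)>40
    mm=m&sat
    print(c,"block",mm.sum(),np.median(P[mm][:,2]),cv2.minAreaRect((P[mm][:,:2]*1000).astype(np.float32)))
    m=g&(z>.045)&(P[...,0]>.38)&(P[...,0]<.6)&(P[...,1]>.13)&(P[...,1]<.42)
    n,l,st,ce=cv2.connectedComponentsWithStats(m.astype(np.uint8))
    for i in range(1,n):
        if st[i,4]>8:
            q=P[l==i];print(" key",st[i,4],q.mean(0),q[:,2].max(),q.min(0),q.max(0))
    m=g&(z>.092)&(z<.115)&(P[...,0]>.45)&(P[...,0]<.95)&(P[...,1]>-.4)&(P[...,1]<.15)
    n,l,st,ce=cv2.connectedComponentsWithStats(m.astype(np.uint8));i=1+st[1:,4].argmax()
    q=P[l==i];print(c,"chest",np.median(q[:,2]),cv2.minAreaRect((q[:,:2]*1000).astype(np.float32)))
f=np.load("side.npz");a=f["im"][230:384,230:470]
b=f["im"][145:245,120:220]
A=cv2.resize(a,None,fx=2.5,fy=2.5,interpolation=cv2.INTER_CUBIC);B=cv2.resize(b,(200,200))
e=np.load("scene.npz")["im"]
C=cv2.resize(e[110:190,120:280],(600,300)) if 0 else cv2.resize(e[185:285,320:430],(200,182))
o=np.zeros((385,800,3),np.uint8);o[:,:600]=A;o[:200,600:]=B;o[200:382,600:]=C;save(o,"b")
E
```

```text
scene block 2119 0.035496074180861426 ((488.08099365234375, 273.9386901855469), (204.1800994873047, 73.60821533203125), 75.9962387084961)
 key 103 [0.4762 0.2181 0.056 ] 0.06368329773468118 [0.4678 0.2027 0.0455] [0.4817 0.2302 0.0637]
 key 137 [0.4914 0.2769 0.0587] 0.07010194172056505 [0.4827 0.2599 0.0451] [0.4972 0.2903 0.0701]
 key 123 [0.5051 0.3334 0.0517] 0.05616955365786491 [0.4946 0.3142 0.0453] [0.512  0.351  0.0562]
scene chest 0.10149422571150835 ((628.5103759765625, -159.35067749023438), (269.9308776855469, 224.2001953125), 10.035807609558105)
side block 1748 0.035520903862457875 ((487.1838073730469, 274.68560791015625), (204.11709594726562, 70.22406005859375), 75.67153930664062)
 key 54 [0.5007 0.3294 0.0523] 0.05620611928689334 [0.4932 0.3141 0.045 ] [0.5093 0.3508 0.0562]
 key 62 [0.4848 0.267  0.061 ] 0.0693358264102708 [0.4791 0.2585 0.0455] [0.4914 0.2822 0.0693]
 key 65 [0.4709 0.2121 0.0582] 0.06359474436849555 [0.4651 0.2021 0.0459] [0.4785 0.2297 0.0636]
side chest 0.10101800547589418 ((628.071044921875, -159.3358917236328), (265.3045959472656, 220.4786376953125), 9.582448959350586)
```

View pics/b.png

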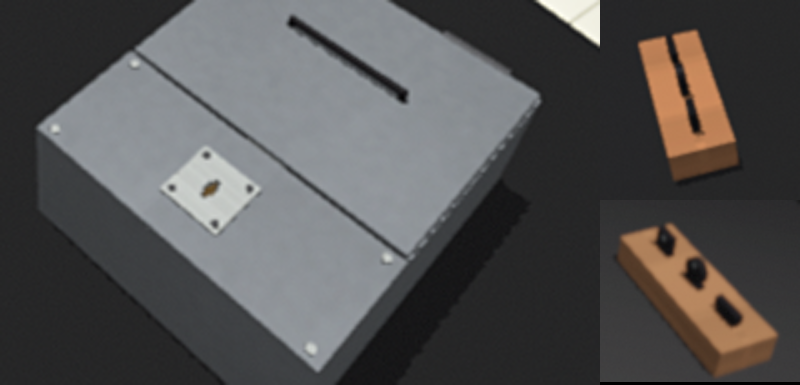

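The middle key is the disc-headed one: its top is at 0.070, and the heights fit. Block is at about (0.4876, 0.2743) with yaw -14.2°, and the chest yaw is about 9.8°. I'll move above the key with the tool's y along the block's x.

```bash
python3 -m inch '{"fingers":[-1,-1,-1,-1,-1,-1,-1,-1,-1,-1,-1,-1],"travel":[[0.306,-0.218,-0.055],[0.306,-0.218,-0.055],[0.306,-0.218,-0.055],[0.306,-0.218,-0.055],[0.306,-0.218,-0.055],[0.306,-0.218,-0.055],[0.306,-0.218,-0.055],[0.306,-0.218,-0.055],[0.306,-0.218,-0.055],[0.306,-0.218,-0.055],[0.306,-0.218,-0.055],[0.306,-0.218,-0.055]],"rotation":[[0,0,-1.466],[0,0,-1.466],[0,0,-1.466],[0,0,-1.466],[0,0,-1.466],[0,0,-1.466],[0,0,-1.466],[0,0,-1.466],[0,0,-1.466],[0,0,-1.466],[0,0,-1.466],[0,0,-1.466]]}' 40
python3 -m inch '{"fingers":[-1,-1,-1],"travel":[[0,0,0],[0,0,0],[0,0,0]],"rotation":[[0,0,0],[0,0,0],[0,0,0]]}'
python3 - <<'E'
from h import *
np.set_printoptions(precision=4,suppress=True)
im,d,K,W=cam("wrist");print(W)
P=cloud(K,W,d);z=P[...,2];g=d>0
m=g&(z>.026)&(z<.044)&(abs(P[...,0]-.488)<.09)&(abs(P[...,1]-.274)<.14)&(im.max(-1).astype(int)-im.min(-1)>40)
print(m.sum(),np.median(P[m][:,2]),cv2.minAreaRect((P[m][:,:2]*1000).astype(np.float32)))
m=g&(z>.05)&(z<.08)&(abs(P[...,0]-.488)<.05)&(abs(P[...,1]-.274)<.1)
n,l,st,ce=cv2.connectedComponentsWithStats(m.astype(np.uint8))
for i in range(1,n):
    if st[i,4]>20:
        q=P[l==i];print(" key",st[i,4],ce[i],q.mean(0),q[:,2].max(),cv2.minAreaRect((q[:,:2]*1000).astype(np.float32)))
for k in ["key","key_grip"]:print(r.search_frame("wrist",k)[:2])
save(im,"c")
E
```

```text
time_s: 2.65
eef_pos: [0.4887, 0.2735, 0.1898]
tcp_rot: [-2.488, -1.918, 0.001]
ft_force: [-0.5, 0.5, -0.3]
width: 0.0855
finger_force: 0.0
time_s: 2.9
eef_pos: [0.4878, 0.2747, 0.1904]
tcp_rot: [2.477, 1.932, 0.0]
ft_force: [-0.6, 0.1, -0.9]
width: 0.0858
finger_force: 0.0
[[ 0.9699 -0.2315 -0.0757  0.506 ]
 [-0.2436 -0.921  -0.304   0.3534]
 [ 0.0006  0.3133 -0.9497  0.3183]
 [ 0.      0.      0.      1.    ]]
10756 0.03528645108428774 ((485.3704528808594, 274.7577209472656), (199.7729949951172, 70.14280700683594), 75.6828384399414)
 key 346 [252.9884 125.1532] [0.5003 0.333  0.0533] 0.05539442554522178 ((500.3090515136719, 332.8857421875), (35.44371032714844, 7.815877437591553), 75.87932586669922)
 key 278 [252.8561 185.5863] [0.4864 0.2781 0.0645] 0.06973822679050656 ((485.4398193359375, 275.6575927734375), (28.651445388793945, 8.980106353759766), 75.87095642089844)
 key 216 [252.5 239. ] [0.4711 0.2191 0.0601] 0.0625644159273192 ((470.51397705078125, 216.72402954101562), (27.392658233642578, 7.615133285522461), 76.02193450927734)
[{'centre': [255.2, 185.9], 'conf': 0.72}]
[{'centre': [251.4, 185.5], 'conf': 0.54}]
```

View pics/c.png

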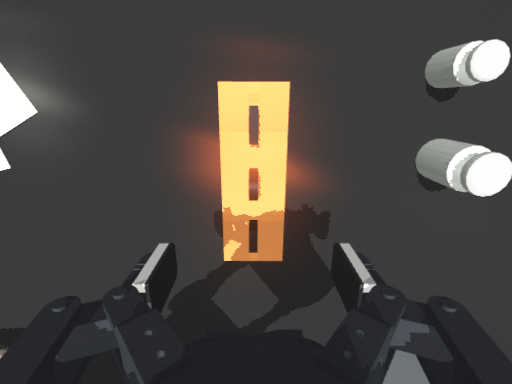

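The wrist view shows the three keys in a row at column 253. The disc key is at (253,185), between the fingers' column line. Depth puts it at (0.4855, 0.2753). I'll descend and grip.

```bash
python3 -m inch '{"fingers":[-1,-1,-1,-1,-1,-1,-1,-1,-1],"travel":[[-0.0023,0.0005,-0.03],[-0.0023,0.0005,-0.06],[-0.0023,0.0005,-0.09],[-0.0023,0.0005,-0.115],[-0.0023,0.0005,-0.128],[-0.0023,0.0005,-0.136],[-0.0023,0.0005,-0.136],[-0.0023,0.0005,-0.136],[-0.0023,0.0005,-0.136]],"rotation":[[0,0,0],[0,0,0],[0,0,0],[0,0,0],[0,0,0],[0,0,0],[0,0,0],[0,0,0],[0,0,0]]}'
python3 -m inch '{"fingers":[1,1,1,1,1,1,1,1,1,1,1,1],"travel":[[0,0,0],[0,0,0],[0,0,0],[0,0,0],[0,0,0],[0,0,0],[0,0,0],[0,0,0],[0,0,0],[0,0,0],[0,0,0],[0,0,0]],"rotation":[[0,0,0],[0,0,0],[0,0,0],[0,0,0],[0,0,0],[0,0,0],[0,0,0],[0,0,0],[0,0,0],[0,0,0],[0,0,0],[0,0,0]]}' 60
```

```text
time_s: 3.8
eef_pos: [0.4864, 0.2754, 0.0555]
tcp_rot: [2.479, 1.928, 0.004]
ft_force: [0.4, -0.1, -0.1]
width: 0.0854
finger_force: 0.0
time_s: 4.8
eef_pos: [0.4857, 0.275, 0.0545]
tcp_rot: [2.48, 1.928, 0.001]
ft_force: [-1.0, -0.3, 3.8]
width: 0.0077
finger_force: 59.6
```

```bash
python3 -m inch '{"fingers":[1,1,1,1,1,1,1,1,1],"travel":[[0,0,0.01],[0,0,0.02],[0,0,0.04],[0,0,0.07],[0,0,0.1],[0,0,0.13],[0,0,0.16],[0,0,0.16],[0,0,0.16]],"rotation":[[0,0,0],[0,0,0],[0,0,0],[0,0,0],[0,0,0],[0,0,0],[0,0,0],[0,0,0],[0,0,0]]}'
python3 - <<'E'
from h import *
np.set_printoptions(precision=4,suppress=True)
for c in ["scene","side"]:
    f=np.load(c+".npz");K,W,d,im=f["K"],f["W"],f["d"],f["im"]
    P=cloud(K,W,d)
    m=(d>0)&(P[...,2]>.095)&(abs(P[...,0]-.55)<.07)&(abs(P[...,1]+.17)<.12)
    g=im.min(-1)
    mm=(m&(g>150)).astype(np.uint8); mm=cv2.morphologyEx(mm,cv2.MORPH_CLOSE,np.ones((7,7)))
    n,l,st,ce=cv2.connectedComponentsWithStats(mm);i=1+st[1:,4].argmax()
    v,u=np.where(l==i)
    X=np.array([ray(K,W,a,b,.102)[:2] for a,b in zip(u,v)])*1000
    print(c,st[i],cv2.minAreaRect(X.astype(np.float32)),X.mean(0))
f=np.load("side.npz");print(ray(f["K"],f["W"],314.4,305.2,.102))
s=r.sense();print(s["eef_pos"],s["joint_pos"],s["width"])
E
```

```text
time_s: 5.55
eef_pos: [0.4862, 0.2754, 0.217]
tcp_rot: [2.479, 1.928, 0.007]
ft_force: [-0.3, -0.0, -1.5]
width: 0.0081
finger_force: 59.1
scene [218 118  19  10 142] ((543.1130981445312, -172.6456298828125), (47.359901428222656, 45.69230270385742), 12.797528266906738) [ 543.6074 -172.1089]
side [293 288  42  36 769] ((542.0269775390625, -171.03021240234375), (45.4278678894043, 45.42304992675781), 9.331219673156738) [ 541.627  -171.9759]
[ 0.5422 -0.1728  0.102 ]
[0.4862 0.2754 0.217 ] [0.3781 0.4244 1.4786 0.0001 1.2338 0.627 ] 0.008074251238267835
```

```bash
python3 -m inch '{"fingers":[1,1,1,1,1,1,1,1,1,1,1,1],"travel":[[0.032,-0.451,0],[0.032,-0.451,0],[0.032,-0.451,0],[0.032,-0.451,0],[0.032,-0.451,0],[0.032,-0.451,0],[0.032,-0.451,0],[0.032,-0.451,0],[0.032,-0.451,0],[0.032,-0.451,0],[0.032,-0.451,0],[0.032,-0.451,-0.01]],"rotation":[[0,0,-1.155],[0,0,-1.155],[0,0,-1.155],[0,0,-1.155],[0,0,-1.155],[0,0,-1.155],[0,0,-1.155],[0,0,-1.155],[0,0,-1.155],[0,0,-1.155],[0,0,-1.155],[0,0,-1.155]]}'
python3 -m inch '{"fingers":[1,1,1,1,1],"travel":[[0,0,-0.012],[0,0,-0.024],[0,0,-0.024],[0,0,-0.024],[0,0,-0.024]],"rotation":[[0,0,0],[0,0,0],[0,0,0],[0,0,0],[0,0,0]]}'
python3 - <<'E'
from h import *
im,d,K,W=cam("wrist");np.savez("w1.npz",im=im,d=d,K=K,W=W)
s=r.sense();print(s["eef_pos"],s["tcp_rot"],s["joint_pos"])
print(r.search_frame("wrist","keyhole")[:2],r.search_frame("wrist","key")[:2])
a=cv2.resize(im[90:290,150:370],None,fx=2.7,fy=2.7,interpolation=cv2.INTER_CUBIC)
save(a,"d")
E
```

```text
time_s: 6.55
eef_pos: [0.5179, -0.1823, 0.2045]
tcp_rot: [3.128, 0.253, 0.002]
ft_force: [0.2, 0.1, -1.0]
width: 0.0079
finger_force: 59.1
time_s: 6.97
eef_pos: [0.5176, -0.1756, 0.1804]
tcp_rot: [-3.13, -0.262, 0.001]
ft_force: [0.4, -0.5, 0.0]
width: 0.008
finger_force: 59.1
[ 0.51781268 -0.17567008  0.18077482] [3.13024831e+00 2.62606787e-01 6.82014597e-04] [-4.67212160e-01  4.40110663e-01  1.56091781e+00 -7.62687599e-05
  1.14001198e+00  9.36221421e-01]
[{'centre': [256.2, 105.4], 'conf': 0.79}] [{'centre': [252.5, 249.5], 'conf': 0.71}]
```

View pics/d.png

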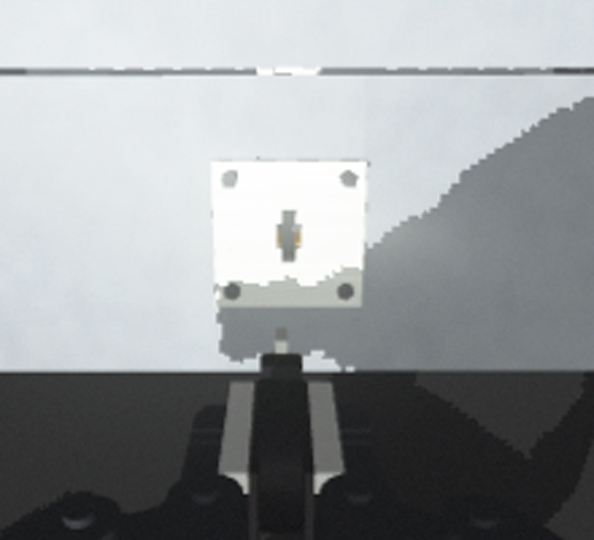

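The crop shows the keyhole slot at full-res (257.0,177.4), running vertically in the image. The key's bit is just below it at about (254,212). I'll measure both precisely.

```bash
python3 - <<'E'
from h import *
np.set_printoptions(precision=4,suppress=True)
f=np.load("w1.npz");K,W,d,im=f["K"],f["W"],f["d"],f["im"]
g=im.min(-1).astype(int)
# plate and hole
sub=im[145:210,225:290].copy()
hs=[(u,v) for v in range(165,190) for u in range(249,266) if g[v,u]<190]
X=np.array([ray(K,W,u,v,.102)[:2] for u,v in hs])*1000
print("hole",len(hs),np.mean(hs,0),X.mean(0),cv2.minAreaRect(X.astype(np.float32)))
print(g[164:192,250:264])
# gap line: darkest in rows 112..120 at cols
pts=[]
for u in list(range(155,245))+list(range(272,365)):
    c=g[108:124,u]; w=np.clip(c.max()-30-c,0,None)
    pts.append(ray(K,W,u,108+(w*np.arange(16)).sum()/max(w.sum(),1),.1)[:2])
vx,vy,_,_=cv2.fitLine(np.array(pts,np.float32),cv2.DIST_HUBER,0,.001,.001).ravel();print("gap dir",np.degrees(np.arctan2(vy,vx)))
T=np.linalg.inv(W)
tcp=r.sense()["eef_pos"]
for dz in(.0505,.0455,.0415):
    q=K@(T@np.r_[tcp-[0,0,dz],1])[:3];print("pred",dz,q[:2]/q[2])
print(im[200:224,246:262].mean(-1).astype(int)); print((d[205:224:2,254]))
E
```

```text
hole 121 [256.595  177.2893] [ 540.4191 -173.1311] ((540.5822143554688, -173.28152465820312), (14.8690185546875, 7.018044948577881), 0.33784499764442444)
[[253 252 252 252 252 252 252 252 252 252 252 252 252 252]
 [253 253 253 253 252 252 253 252 252 252 252 252 252 252]
 [253 253 253 253 252 252 252 252 252 252 252 252 252 252]
 [253 252 252 253 243 238 237 237 236 238 251 252 252 252]
 [252 252 252 252 209 164 165 165 163 193 248 252 252 252]
 [252 252 252 252 208 165 166 162 162 208 249 252 251 251]
 [252 252 252 252 209 164 164 162 164 223 249 252 252 252]
 [252 252 252 252 207 164 163 163 164 223 249 251 251 251]
 [252 252 249 248 198 160 160 160 160 215 245 248 251 251]
 [252 252 205 157 158 156 155 158 162 182 186 204 248 251]
 [253 253 205 153 154 153 154 153 177 181 181 205 249 252]
 [253 253 203 145 150 150 149 151 169 168 163 207 249 252]
 [252 252 198 138 148 149 149 149 149 143 139 191 247 251]
 [252 252 192 136 143 146 145 145 146 139 134 189 248 251]
 [252 252 191 132 142 145 141 144 144 136 131 187 247 251]
 [251 251 189 131 139 142 140 140 139 136 136 188 247 251]
 [
[... 1801 characters left out ...]
122 130 133 132 132 131]
 [130 130 131 131 128 131 122 118 118 117 124 133 132 131 131 132]
 [131 129 129 130 130 141 152 153 150 152 137 133 130 131 131 133]
 [128 129 130 128 129 140 169 178 178 178 152 134 130 131 129 130]
 [129 127 129 130 129 137 169 176 177 177 151 133 128 130 130 130]
 [128 129 129 128 127 129 167 177 175 178 146 130 128 130 129 130]
 [141 124 117 119 106 110 152 159 161 159 128 108 116 118 118 126]
 [169  91  58  54  51  52  58  61  59  61  55  51  53  56  63  99]
 [123  51  42  41  42  41  43  43  45  41  40  41  41  42  40  67]
 [124  51  42  43  42  40  43  41  39  41  42  40  40  39  40  66]]
[0.2236 0.2244 0.2255 0.226  0.1898 0.1867 0.1852 0.1855 0.1604 0.1579]
```

```bash
python3 - <<'E'
from h import *
np.set_printoptions(precision=2,suppress=True)
f=np.load("w1.npz");K,W=f["K"],f["W"]
e=np.radians(9.63);cx=np.array([np.cos(e),np.sin(e)]);cy=np.array([-cx[1],cx[0]])
def cc(p): return np.array([p[:2]@cx,p[:2]@cy])*1000
a,b=cc(ray(K,W,256.5,167.33,.102)),cc(ray(K,W,256.5,186.7,.102));h=(a+b)/2
tcp=r.sense()["eef_pos"];t=cc(tcp)
for zt in(.1295,.1303):
  far=cc(ray(K,W,253.83,210.9,zt)); print("slot",b-a,"hole",h,"tcp",t,"tip",far-[7,0],"hole-tip",h-far+[7,0],"hole-tcp",h-t)
  dlt=(h-far+[7,0])/1000; print("world",1000*(dlt[0]*cx+dlt[1]*cy))
E
```

```text
slot [-15.81  -0.04] hole [ 504.   -261.02] tcp [ 481.22 -259.94] tip [ 479.62 -258.91] hole-tip [24.38 -2.11] hole-tcp [22.78 -1.08]
world [24.38  2.  ]
slot [-15.81  -0.04] hole [ 504.   -261.02] tcp [ 481.22 -259.94] tip [ 479.95 -258.91] hole-tip [24.05 -2.11] hole-tcp [22.78 -1.08]
world [24.06  1.94]
```

```bash
python3 -m inch '{"fingers":[1,1,1,1,1,1],"travel":[[0.0102,-0.0004,-0.01],[0.0102,-0.0004,-0.02],[0.0102,-0.0004,-0.024],[0.0102,-0.0004,-0.024],[0.0102,-0.0004,-0.024],[0.0102,-0.0004,-0.024]],"rotation":[[0,0,0],[0,0,0],[0,0,0],[0,0,0],[0,0,0],[0,0,0]]}'
python3 - <<'E'
from h import *
im,d,K,W=cam("wrist");np.savez("w2.npz",im=im,d=d,K=K,W=W)
s=r.sense();print(s["eef_pos"],s["tcp_rot"],s["ft_force"])
a=cv2.resize(im[140:250,205:310],None,fx=5,fy=5,interpolation=cv2.INTER_NEAREST)
save(a,"e")
print(im.min(-1)[165:225,246:266])
E
```

```text
time_s: 7.62
eef_pos: [0.5277, -0.1764, 0.1567]
tcp_rot: [3.13, 0.262, 0.0]
ft_force: [-0.5, 0.5, -0.5]
width: 0.0077
finger_force: 59.1
[ 0.52779536 -0.17650699  0.15678043] [3.13025812e+00 2.61471111e-01 8.34773207e-04] [ 0.13342193  0.49616084 -0.93528472]
[[196 195 193 ... 193 193 191]
 [194 195 194 ... 194 194 192]
 [193 196 194 ... 194 194 193]
 ...
 [ 82  39  36 ... 146 147 145]
 [ 82  40  34 ... 145 146 145]
 [ 84  38  32 ... 147 146 146]]
```

View pics/e.png

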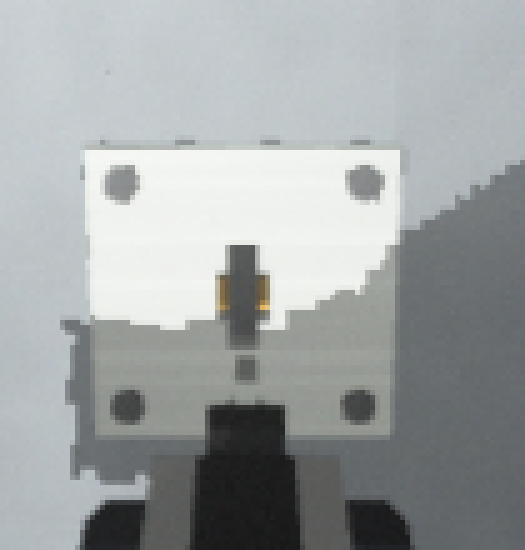

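The slot is at crop (244,296) and the bit's end at (246,368). They are nearly in line, with the bit about 0.5 px to the right.

```bash
cat > sub.py <<'E'
from h import *
import sys
np.set_printoptions(precision=2,suppress=True,linewidth=200)
f=np.load(sys.argv[1]);K,W,im=f["K"],f["W"],f["im"]
g=im.mean(-1).astype(int)
for v in (190,192,202,204,206,212,213,214):print(v,g[v,246:264])
print("col254",list(enumerate(g[184:224,254],184)))
E
python3 sub.py w2.npz
```

```text
190 [239 239 238 238 170 100  89  89  90  89 172 232 239 238 238 238 238 238]
192 [238 239 238 238 171 101  88  88  86  87 172 232 238 238 238 238 238 238]
202 [237 237 164 110  93  81  78  78  79  79  84 103 127 226 236 236 183 155]
204 [152 152 145 134 124  88  78  77  74  77 120 182 193 232 237 238 184 153]
206 [152 153 151 152 125  89  79  78  76  77 106 145 151 152 151 154 153 154]
212 [156 153 154 157 155 156 112  92  93  92 129 153 156 154 155 155 154 154]
213 [152 150 152 153 153 152 109  93  93  93 127 149 153 153 152 152 153 151]
214 [150 152 151 153 152 147 104  91  92  93 126 148 149 152 152 151 151 150]
col254 [(184, np.int64(240)), (185, np.int64(240)), (186, np.int64(241)), (187, np.int64(241)), (188, np.int64(232)), (189, np.int64(92)), (190, np.int64(90)), (191, np.int64(89)), (192, np.int64(86)), (193, np.int64(85)), (194, np.int64(87)), (195, np.int64(84)), (196, np.int64(84)), (197, np.int64(82)), (198, np.int64(85)), (199, np.int64(82)), (200, np.int64(80)), (201, np.int64(80)), (202, np.int64(79)), (203, np.int64(76)), (204, np.int64(74)), (205, np.int64(77)), (206, np.int64(76)), (207, np.int64(86)), (208, np.int64(93)), (209, np.int64(110)), (210, np.int64(150)), (211, np.int64(120)), (212, np.int64(93)), (213, np.int64(93)), (214, np.int64(92)), (215, np.int64(96)), (216, np.int64(126)), (217, np.int64(149)), (218, np.int64(149)), (219, np.int64(148)), (220, np.int64(134)), (221, np.int64(48)), (222, np.int64(35)), (223, np.int64(33))]
```

```bash
python3 - <<'E'
from h import *
np.set_printoptions(precision=2,suppress=True)
f=np.load("w2.npz");K,W=f["K"],f["W"]
e=np.radians(9.63);cx=np.array([np.cos(e),np.sin(e)]);cy=np.array([-cx[1],cx[0]])
cc=lambda p: np.array([p[:2]@cx,p[:2]@cy])*1000
a,b=cc(ray(K,W,253.05,188.44,.102)),cc(ray(K,W,253.05,209.03,.102));h=(a+b)/2
far=cc(ray(K,W,253.87,210.98,.1063));dl=h-far+[7,0]
print(b-a,h,"tip",far-[7,0],"tcp",cc(r.sense()["eef_pos"]),"need",dl,"world",dl[0]*cx+dl[1]*cy)
E
```

```text
[-15.67   0.04] [ 504.23 -260.97] tip [ 489.64 -261.55] tcp [ 490.83 -262.31] need [14.59  0.58] world [14.29  3.01]
```

```bash
python3 -m inch '{"fingers":[1,1,1,1,1,1,1,1,1],"travel":[[0.0143,0.003,0],[0.0143,0.003,0],[0.0143,0.003,0],[0.0143,0.003,-0.002],[0.0143,0.003,-0.003],[0.0143,0.003,-0.004],[0.0143,0.003,-0.005],[0.0143,0.003,-0.0055],[0.0143,0.003,-0.0055]],"rotation":[[0,0,0],[0,0,0],[0,0,0],[0,0,0],[0,0,0],[0,0,0],[0,0,0],[0,0,0],[0,0,0]]}'
```

```text
time_s: 8.42
eef_pos: [0.5419, -0.1734, 0.1507]
tcp_rot: [-3.131, -0.262, 0.0]
ft_force: [-0.3, -0.2, 0.3]
width: 0.0081
finger_force: 59.1
```

```bash
python3 -m inch '{"fingers":[1,1,1,1],"travel":[[0,0,-0.001],[0,0,-0.002],[0,0,-0.002],[0,0,-0.002]],"rotation":[[0,0,0],[0,0,0],[0,0,0],[0,0,0]]}'
```

```text
time_s: 8.75
eef_pos: [0.5421, -0.1734, 0.1487]
tcp_rot: [3.131, 0.262, -0.0]
ft_force: [-0.6, -0.2, -0.0]
width: 0.0082
finger_force: 59.1
```

It is in the hole, with the tip about 4 mm below the plate top and no force. I'll keep going down.

```bash
python3 -m inch '{"fingers":[1,1,1,1,1,1],"travel":[[0,0,-0.001],[0,0,-0.002],[0,0,-0.003],[0,0,-0.004],[0,0,-0.004],[0,0,-0.004]],"rotation":[[0,0,0],[0,0,0],[0,0,0],[0,0,0],[0,0,0],[0,0,0]]}'
python3 -m inch '{"fingers":[1,1,1,1,1,1,1],"travel":[[0,0,-0.001],[0,0,-0.002],[0,0,-0.003],[0,0,-0.004],[0,0,-0.005],[0,0,-0.005],[0,0,-0.005]],"rotation":[[0,0,0],[0,0,0],[0,0,0],[0,0,0],[0,0,0],[0,0,0],[0,0,0]]}'
```

```text
time_s: 9.25
eef_pos: [0.542, -0.1734, 0.1447]
tcp_rot: [3.131, 0.262, -0.0]
ft_force: [-0.5, 0.6, -0.6]
width: 0.0081
finger_force: 59.1
time_s: 9.83
eef_pos: [0.542, -0.1734, 0.1397]
tcp_rot: [-3.131, -0.262, 0.0]
ft_force: [0.1, -0.3, 0.1]
width: 0.0082
finger_force: 59.1
```

Next, the last 7 mm or so to the floor, slowly.

```bash
python3 -m inch '{"fingers":[1,1,1,1,1,1,1,1],"travel":[[0,0,-0.001],[0,0,-0.002],[0,0,-0.003],[0,0,-0.004],[0,0,-0.005],[0,0,-0.006],[0,0,-0.006],[0,0,-0.006]],"rotation":[[0,0,0],[0,0,0],[0,0,0],[0,0,0],[0,0,0],[0,0,0],[0,0,0],[0,0,0]]}'
python3 -m inch '{"fingers":[1,1,1,1],"travel":[[0,0,-0.0004],[0,0,-0.0008],[0,0,-0.0008],[0,0,-0.0008]],"rotation":[[0,0,0],[0,0,0],[0,0,0],[0,0,0]]}'
```

```text
time_s: 10.5
eef_pos: [0.5421, -0.1734, 0.1338]
tcp_rot: [3.131, 0.262, -0.0]
ft_force: [0.1, 0.0, -0.3]
width: 0.0077
finger_force: 59.1
time_s: 10.83
eef_pos: [0.5421, -0.1734, 0.133]
tcp_rot: [3.131, 0.262, -0.0]
ft_force: [-0.7, -0.2, -1.1]
width: 0.008
finger_force: 59.1
```

```bash
python3 -m inch '{"fingers":[1,1,1,1],"travel":[[0,0,-0.0004],[0,0,-0.0008],[0,0,-0.0008],[0,0,-0.0008]],"rotation":[[0,0,0],[0,0,0],[0,0,0],[0,0,0]]}'
```

```text
time_s: 11.17
eef_pos: [0.5422, -0.1734, 0.1325]
tcp_rot: [3.13, 0.262, 0.001]
ft_force: [-0.3, 0.2, 3.1]
width: 0.008
finger_force: 59.7
```

The key is home with 3 N on the floor. I'll turn clockwise in steps while watching the force.

```bash
python3 -m inch '{"fingers":[1,1,1,1,1,1],"travel":[[0,0,0],[0,0,0],[0,0,0],[0,0,0],[0,0,0],[0,0,0]],"rotation":[[0,0,-0.06],[0,0,-0.12],[0,0,-0.18],[0,0,-0.24],[0,0,-0.3],[0,0,-0.3]]}'
python3 -c "
from workcell import r
s=r.sense();print(s['moment'],s['ft_force'],s['joint_pos'][0]-s['joint_pos'][5])"
```

```text
time_s: 11.67
eef_pos: [0.5424, -0.1736, 0.1325]
tcp_rot: [3.134, -0.212, 0.001]
ft_force: [-0.1, -0.7, 3.2]
width: 0.0078
finger_force: 59.5
[-0.12967511  0.01145352  0.07216511] [-0.0721672  -0.68736993  3.22155368] -1.7060257518734332
```

```bash
python3 -m inch '{"fingers":[1,1,1,1,1,1],"travel":[[0,0,0],[0,0,0],[0,0,0],[0,0,0],[0,0,0],[0,0,0]],"rotation":[[0,0,-0.06],[0,0,-0.12],[0,0,-0.18],[0,0,-0.24],[0,0,-0.3],[0,0,-0.3]]}'
python3 -m inch '{"fingers":[1,1,1,1,1,1],"travel":[[0,0,0],[0,0,0],[0,0,0],[0,0,0],[0,0,0],[0,0,0]],"rotation":[[0,0,-0.06],[0,0,-0.12],[0,0,-0.18],[0,0,-0.24],[0,0,-0.3],[0,0,-0.3]]}'
python3 -c "
from workcell import r
s=r.sense();print(s['moment'],s['ft_force'],s['joint_pos'][0]-s['joint_pos'][5])"
```

```text
time_s: 12.17
eef_pos: [0.5422, -0.1737, 0.1325]
tcp_rot: [3.067, -0.675, 0.001]
ft_force: [0.1, -0.4, 3.1]
width: 0.0084
finger_force: 59.6
time_s: 12.67
eef_pos: [0.5421, -0.1738, 0.1324]
tcp_rot: [2.933, -1.125, 0.001]
ft_force: [-0.5, -2.0, 2.9]
width: 0.008
finger_force: 59.6
[-0.42659155  0.15651837  0.0457182 ] [-0.48274678 -2.03111839  2.90297791] -2.303452725741827
```

```bash
python3 -m inch '{"fingers":[1,1,1,1,1],"travel":[[0,0,0],[0,0,0],[0,0,0],[0,0,0],[0,0,0]],"rotation":[[0,0,-0.05],[0,0,-0.1],[0,0,-0.15],[0,0,-0.2],[0,0,-0.2]]}'
python3 -c "
from workcell import r
s=r.sense();print(s['moment'],s['ft_force'],s['joint_pos'][0]-s['joint_pos'][5])"
python3 -m inch '{"fingers":[1,1,1,1],"travel":[[0,0,0],[0,0,0],[0,0,0],[0,0,0]],"rotation":[[0,0,-0.03],[0,0,-0.06],[0,0,-0.06],[0,0,-0.06]]}'
python3 - <<'E'
from h import *
s=r.sense();print(s['moment'],s['ft_force'],s['joint_pos'][0]-s['joint_pos'][5])
im,d,K,W=cam("side");P=cloud(K,W,d)
save(im[230:384,230:470],"side2")
e=np.radians(9.63);R2=np.array([[np.cos(e),np.sin(e)],[-np.sin(e),np.cos(e)]])
q=(P[...,:2]-[.6283,-.1593])@R2.T
m=(d>0)&(q[...,0]>-.035)&(q[...,0]<-.025)&(abs(q[...,1])<.1);print("lid z",np.median(P[m][:,2]),m.sum())
E
```

```text
time_s: 13.08
eef_pos: [0.5421, -0.1738, 0.1324]
tcp_rot: [2.807, -1.41, 0.001]
ft_force: [-1.5, -2.1, 3.2]
width: 0.008
finger_force: 59.6
[-0.55254125  0.17506666  0.06681915] [-1.51030164 -2.08697751  3.23075625] -2.5022966151413497
time_s: 13.42
eef_pos: [0.5421, -0.1738, 0.1325]
tcp_rot: [2.764, -1.491, 0.001]
ft_force: [-0.5, -2.4, 4.1]
width: 0.0081
finger_force: 59.7
[-0.64770143  0.2646998   0.09471239] [-0.49698906 -2.39315948  4.0542648 ] -2.560707658735279
lid z 0.12486540497491894 512
```

The lid is ajar (front edge at 0.125). I'll ease the last bit to the stop.

```bash
python3 -m inch '{"fingers":[1,1,1,1],"travel":[[0,0,0],[0,0,0],[0,0,0],[0,0,0]],"rotation":[[0,0,-0.02],[0,0,-0.04],[0,0,-0.04],[0,0,-0.04]]}'
python3 -c "
from workcell import r
s=r.sense();print(s['moment'],s['ft_force'],s['joint_pos'][0]-s['joint_pos'][5])"
```

```text
time_s: 13.8
eef_pos: [0.5421, -0.1737, 0.1324]
tcp_rot: [2.732, -1.551, 0.001]
ft_force: [-1.6, -4.9, 5.2]
width: 0.008
finger_force: 59.9
[-0.87448172  0.37487044  0.03607016] [-1.59590652 -4.92664753  5.225261  ] -2.603838852783652
```

```bash
python3 -m inch '{"fingers":[1,1,1,1,1,1,1,1,1,1,1,1],"travel":[[0,0,0],[0,0,0],[0,0,0],[0,0,0],[0,0,0],[0,0,0],[0,0,0],[0,0,0],[0,0,0],[0,0,0],[0,0,0],[0,0,0]],"rotation":[[0,0,0.08],[0,0,0.16],[0,0,0.24],[0,0,0.32],[0,0,0.4],[0,0,0.48],[0,0,0.56],[0,0,0.64],[0,0,0.72],[0,0,0.8],[0,0,0.88],[0,0,0.96]]}'
python3 -c "
from workcell import r
s=r.sense();print(s['moment'],s['ft_force'],s['joint_pos'][0]-s['joint_pos'][5])"
python3 -m inch '{"fingers":[1,1,1,1,1,1,1],"travel":[[0,0,0],[0,0,0],[0,0,0],[0,0,0],[0,0,0],[0,0,0],[0,0,0]],"rotation":[[0,0,0.06],[0,0,0.12],[0,0,0.18],[0,0,0.24],[0,0,0.3],[0,0,0.35],[0,0,0.35]]}'
python3 -c "
from workcell import r
s=r.sense();print(s['moment'],s['ft_force'],s['joint_pos'][0]-s['joint_pos'][5])"
```

```text
time_s: 14.8
eef_pos: [0.5421, -0.1734, 0.1324]
tcp_rot: [3.14, -0.108, 0.0]
ft_force: [-2.4, -3.4, 4.6]
width: 0.008
finger_force: 60.0
[-0.73473591  0.46141062 -0.09614247] [-2.39906308 -3.37308153  4.58416782] -1.6397820384962056
time_s: 15.38
eef_pos: [0.5421, -0.1733, 0.1324]
tcp_rot: [3.111, 0.438, 0.0]
ft_force: [-1.7, -2.7, 5.4]
width: 0.0081
finger_force: 60.0
[-0.68224553  0.32615568 -0.07856884] [-1.70139425 -2.66196263  5.38025651] -1.2910277189266344
```

```bash
python3 -m inch '{"fingers":[1,1,1,1],"travel":[[0,0,0],[0,0,0],[0,0,0],[0,0,0]],"rotation":[[0,0,-0.06],[0,0,-0.115],[0,0,-0.115],[0,0,-0.115]]}'
python3 -m inch '{"fingers":[1,1,1,1,1,1],"travel":[[0,0,0.001],[0,0,0.002],[0,0,0.003],[0,0,0.004],[0,0,0.005],[0,0,0.005]],"rotation":[[0,0,0],[0,0,0],[0,0,0],[0,0,0],[0,0,0],[0,0,0]]}'
python3 -c "
from workcell import r
s=r.sense();print(s['moment'],s['ft_force'],s['joint_pos'][0]-s['joint_pos'][5])"
```

```text
time_s: 15.72
eef_pos: [0.5423, -0.1729, 0.1324]
tcp_rot: [-3.131, -0.254, -0.001]
ft_force: [-0.6, -2.0, 5.1]
width: 0.0079
finger_force: 60.0
time_s: 16.22
eef_pos: [0.542, -0.1731, 0.1373]
tcp_rot: [-3.131, -0.254, 0.0]
ft_force: [-0.1, -0.2, -0.4]
width: 0.0081
finger_force: 59.1
[-0.04221309  0.03346076  0.04421205] [-0.05765625 -0.21668868 -0.43112367] -1.4087708980338374
```

```bash
python3 -m inch '{"fingers":[1,1,1,1,1],"travel":[[0,0,0.001],[0,0,0.002],[0,0,0.003],[0,0,0.003],[0,0,0.003]],"rotation":[[0,0,0],[0,0,0],[0,0,0],[0,0,0],[0,0,0]]}'
python3 -m inch '{"fingers":[1,1,1,1,1],"travel":[[0,0,0.001],[0,0,0.002],[0,0,0.004],[0,0,0.005],[0,0,0.005]],"rotation":[[0,0,0],[0,0,0],[0,0,0],[0,0,0],[0,0,0]]}'
```

```text
time_s: 16.63
eef_pos: [0.5421, -0.1733, 0.1403]
tcp_rot: [3.131, 0.254, 0.0]
ft_force: [-0.1, 0.2, 0.1]
width: 0.0082
finger_force: 59.1
time_s: 17.05
eef_pos: [0.5423, -0.1735, 0.1456]
tcp_rot: [3.131, 0.254, 0.001]
ft_force: [-0.1, 0.4, -0.4]
width: 0.0081
finger_force: 59.1
```

```bash
python3 -m inch '{"fingers":[1,1,1,1,1,1,1,1],"travel":[[0,0,0.002],[0,0,0.004],[0,0,0.008],[0,0,0.012],[0,0,0.03],[0,0,0.05],[0,0,0.07],[0,0,0.07]],"rotation":[[0,0,0],[0,0,0],[0,0,0],[0,0,0],[0,0,0],[0,0,0],[0,0,0],[0,0,0]]}'
python3 - <<'E'
from h import *
im,d,K,W=cam("side");P=cloud(K,W,d)
e=np.radians(9.63);R2=np.array([[np.cos(e),np.sin(e)],[-np.sin(e),np.cos(e)]])
q=(P[...,:2]-[.6283,-.1593])@R2.T
m=(d>0)&(q[...,0]>-.035)&(q[...,0]<-.025)&(abs(q[...,1])<.1);print("lid z",np.median(P[m][:,2]),m.sum())
w,_,_,_=cam("wrist");o=np.zeros((384,800,3),np.uint8);o[:,:480]=cv2.resize(im[230:384,230:470],(480,308)).__class__ and cv2.copyMakeBorder(cv2.resize(im[230:384,230:470],(480,308)),0,76,0,0,cv2.BORDER_CONSTANT)
o[:,480:]=cv2.resize(w[150:326,180:326],(320,384));save(o,"f");s=r.sense();print(s["eef_pos"],s["joint_pos"][0]-s["joint_pos"][5])
E
```

```text
time_s: 17.72
eef_pos: [0.5439, -0.1742, 0.2198]
tcp_rot: [3.127, 0.254, 0.011]
ft_force: [0.3, -0.4, -0.4]
width: 0.0079
finger_force: 59.1
lid z 0.12469361186835504 596
[ 0.54232655 -0.17351712  0.21590089] -1.409000740362844
```

View pics/f.png

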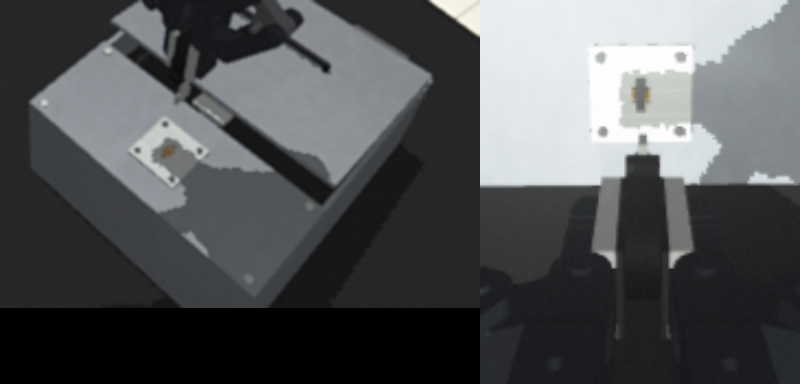

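The key is out (bit visible at right crop (643,140)) and the lid is ajar. I'll return to the block.

```bash
python3 -m inch '{"fingers":[1,1,1,1,1,1,1,1,1,1,1,1],"travel":[[-0.0566,0.4487,0],[-0.0566,0.4487,0],[-0.0566,0.4487,0],[-0.0566,0.4487,0],[-0.0566,0.4487,0],[-0.0566,0.4487,0],[-0.0566,0.4487,0],[-0.0566,0.4487,0],[-0.0566,0.4487,0],[-0.0566,0.4487,0],[-0.0566,0.4487,0],[-0.0566,0.4487,0]],"rotation":[[0,0,1.16],[0,0,1.16],[0,0,1.16],[0,0,1.16],[0,0,1.16],[0,0,1.16],[0,0,1.16],[0,0,1.16],[0,0,1.16],[0,0,1.16],[0,0,1.16],[0,0,1.16]]}'
python3 -m inch '{"fingers":[1,1,1,1,1,1,1],"travel":[[0,0,-0.02],[0,0,-0.05],[0,0,-0.08],[0,0,-0.105],[0,0,-0.115],[0,0,-0.115],[0,0,-0.115]],"rotation":[[0,0,0],[0,0,0],[0,0,0],[0,0,0],[0,0,0],[0,0,0],[0,0,0]]}'
python3 - <<'E'
from h import *
w,d,K,W=cam("wrist");save(cv2.resize(w[120:320,180:330],(600,800))[:600],"g");s=r.sense();print(s["eef_pos"],s["joint_pos"][0]-s["joint_pos"][5],s["ft_force"])
E
```

```text
time_s: 18.82
eef_pos: [0.4833, 0.2809, 0.2137]
tcp_rot: [-2.473, -1.934, 0.001]
ft_force: [-0.2, -1.5, -0.3]
width: 0.008
finger_force: 59.1
time_s: 19.4
eef_pos: [0.4856, 0.2751, 0.1001]
tcp_rot: [-2.48, -1.928, 0.001]
ft_force: [-0.2, -0.4, 0.5]
width: 0.0079
finger_force: 59.1
[0.48615482 0.27542793 0.1011495 ] -0.24923579485812547 [ 0.03593465 -0.29552797 -0.47546537]
```

View pics/g.png

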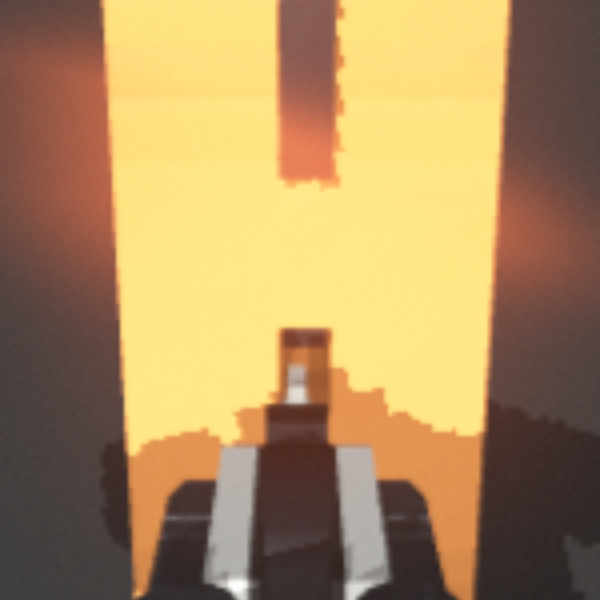

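The bit (crop (297,380)) stands over the pocket slot at (305,355), so I can lower it.

```bash
python3 -m inch '{"fingers":[1,1,1,1,1,1,1,1,1],"travel":[[0,0,-0.006],[0,0,-0.012],[0,0,-0.014],[0,0,-0.017],[0,0,-0.02],[0,0,-0.025],[0,0,-0.03],[0,0,-0.03],[0,0,-0.03]],"rotation":[[0,0,0],[0,0,0],[0,0,0],[0,0,0],[0,0,0],[0,0,0],[0,0,0],[0,0,0],[0,0,0]]}'
python3 -m inch '{"fingers":[1,1,1,1,1,1,1,1],"travel":[[0,0,-0.004],[0,0,-0.008],[0,0,-0.011],[0,0,-0.013],[0,0,-0.014],[0,0,-0.015],[0,0,-0.0155],[0,0,-0.0155]],"rotation":[[0,0,0],[0,0,0],[0,0,0],[0,0,0],[0,0,0],[0,0,0],[0,0,0],[0,0,0]]}'
```

```text
time_s: 20.2
eef_pos: [0.4853, 0.2752, 0.0698]
tcp_rot: [-2.48, -1.928, 0.001]
ft_force: [-0.1, -0.4, -0.2]
width: 0.0079
finger_force: 59.1
time_s: 20.87
eef_pos: [0.4855, 0.2753, 0.0547]
tcp_rot: [2.48, 1.928, 0.0]
ft_force: [-0.4, 0.9, -0.4]
width: 0.0078
finger_force: 59.1
```

```bash
python3 -m inch '{"fingers":[1,1,1,1],"travel":[[0,0,-0.0004],[0,0,-0.0008],[0,0,-0.0008],[0,0,-0.0008]],"rotation":[[0,0,0],[0,0,0],[0,0,0],[0,0,0]]}'
```

```text
time_s: 21.2
eef_pos: [0.4856, 0.2754, 0.0545]
tcp_rot: [2.48, 1.928, 0.001]
ft_force: [-1.6, -1.7, 5.2]
width: 0.0081
finger_force: 60.0
```

Seated on its shoulder. I'll release and withdraw.

```bash
python3 -m inch '{"fingers":[-1,-1,-1,-1,-1,-1,-1,-1,-1,-1],"travel":[[0,0,0],[0,0,0],[0,0,0],[0,0,0],[0,0,0],[0,0,0],[0,0,0],[0,0,0],[0,0,0],[0,0,0]],"rotation":[[0,0,0],[0,0,0],[0,0,0],[0,0,0],[0,0,0],[0,0,0],[0,0,0],[0,0,0],[0,0,0],[0,0,0]]}'
python3 -m inch '{"fingers":[-1,-1,-1,-1,-1,-1,-1,-1,-1],"travel":[[0,0,0.02],[0,0,0.05],[0,0,0.08],[0,0,0.11],[0,0,0.136],[0,0,0.136],[0,0,0.136],[0,0,0.136],[0,0,0.136]],"rotation":[[0,0,0],[0,0,0],[0,0,0],[0,0,0],[0,0,0],[0,0,0],[0,0,0],[0,0,0],[0,0,0]]}'
python3 - <<'E'
from h import *
np.set_printoptions(precision=4,suppress=True)
im,d,K,W=cam("wrist");P=cloud(K,W,d);z=P[...,2]
m=(d>0)&(z>.05)&(z<.08)&(abs(P[...,0]-.488)<.05)&(abs(P[...,1]-.274)<.1)
n,l,st,ce=cv2.connectedComponentsWithStats(m.astype(np.uint8))
for i in range(1,n):
    if st[i,4]>20:
        q=P[l==i];print(" key",st[i,4],q.mean(0),q[:,2].max(),cv2.minAreaRect((q[:,:2]*1000).astype(np.float32)))
s2,d,K,W=cam("side");P=cloud(K,W,d)
e=np.radians(9.63);R2=np.array([[np.cos(e),np.sin(e)],[-np.sin(e),np.cos(e)]])
q=(P[...,:2]-[.6283,-.1593])@R2.T
m=(d>0)&(q[...,0]>-.035)&(q[...,0]<-.025)&(abs(q[...,1])<.1);print("lid z",np.median(P[m][:,2]),r.sense()["width"])
save(np.hstack([cv2.resize(im,(400,300)),cv2.resize(s2,(400,300))]),"h")
E
```

```text
time_s: 22.03
eef_pos: [0.4855, 0.2753, 0.0539]
tcp_rot: [2.48, 1.928, 0.0]
ft_force: [0.2, 0.2, -0.2]
width: 0.0852
finger_force: 0.0
time_s: 22.78
eef_pos: [0.4847, 0.275, 0.1884]
tcp_rot: [-2.48, -1.928, 0.004]
ft_force: [-0.3, 0.4, -0.9]
width: 0.0856
finger_force: 0.0
 key 373 [0.5006 0.334  0.0533] 0.05536069427154788 ((500.555419921875, 333.1528015136719), (35.182796478271484, 8.562515258789062), 75.60001373291016)
 key 282 [0.485  0.2791 0.065 ] 0.06966586461648946 ((484.3876647949219, 277.07257080078125), (27.204946517944336, 8.879800796508789), 75.78057098388672)
 key 235 [0.4713 0.2191 0.0604] 0.06299837413785664 ((470.8710632324219, 217.28903198242188), (26.717945098876953, 8.59060287475586), 75.77271270751953)
lid z 0.12484493494563464 0.08527780621878314
```

View pics/h.png

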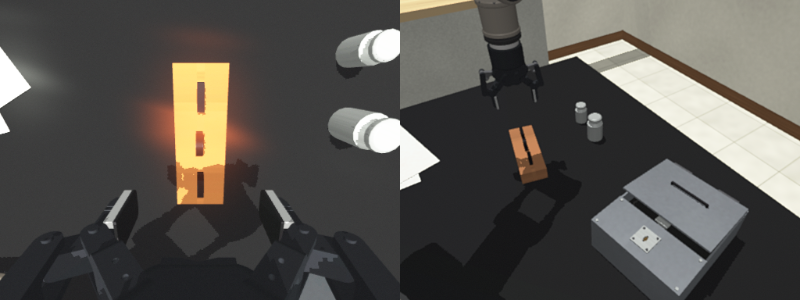

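The key stands upright in its pocket (top 0.0697, centre about 1 mm from before), the other keys and the weights are in place, and the lid is ajar.

```bash
python3 -c "
from workcell import r
print(r.finish_job())"
```

```text
the job is handed in; nothing more can be done
None
```

The chest is unlocked with its lid just ajar, the disc-headed key is back upright in its own pocket, the other keys and the weights were left alone, and the job was handed in at about 23 s.

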